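# Put the soldering table's things back on their own stands and stack the parts tray

## Task

On this radio repair table three things stand on the wrong stands: move the tin to the stand with the soldering iron, the solder spool to the stand with the wire arch, and the jar to the stand with the little vice, each upright within the round rim; the stand without any fitting is spare, for use on the way. Also stack the tray of connectors on the empty tray, with all four corner pins down in the sockets. Keep the jar upright all the time, and let go of everything.

Things in the scene. Friction and masses are not known exactly. Their poses are not given: they have to be found in the camera images.
- tin_mid (a point): Low closed round steel tin, 54 mm diameter, 36 mm high, about 0.1 kg. The point is its centre, half-way up; z up. At the start on the wire-arch stand. Keep the fingertips 5 mm or more above the board, over the stand's rim.
- spool_mid (a point): Spool of solder standing on end: black flanges of 60 mm diameter top and bottom, silvery winding of 58 mm between, dark hole in the top; 46 mm high, about 0.25 kg. The point is its centre, half-way up; z up. At the start on the vice stand.
- jar_mid (a point): Closed amber glass jar with white cap, 62 mm high, about 0.14 kg: body 52 mm diameter up to 40 mm (grip here), cap 40 mm diameter above 47 mm. The point is its centre, 31 mm above its underside; z up. At the start on the iron stand.
- tray_handle (a point): Loose grey tray of connectors, 110 (x) by 150 mm (y), 0.3 kg, on four tapered corner pins 8 mm thick, 9 mm long at x +-42, y +-62. Grip its upright plate handle in the middle: 10 mm thick (x), 60 long (y), top 61 mm above the pin tips; walls and connectors end 31 mm above them. The point: centre of the handle in x, y, 41 mm above the pin tips.
- lower_tray: Fixed empty grey tray, 110 (x) by 150 mm (y), origin at the centre of its underside on the table. Corner blocks 30 mm high have 13 mm sockets, flared, 16 mm deep, at x +-42, y +-62. When stacked the other tray's underside rests on the blocks, its handle point 62 mm above the table; either way round.
- iron_stand: Fixed plywood stand, 96 mm wide, board top 12 mm above the table, with a round metal rim (inner diameter 80, outer 88, 3 mm high). Fitting: soldering iron lying crosswise, y +-95 mm. Place of the tin; holds the jar at the start. Origin: on the table under the rim's centre. Its x axis points to the fitting (x = 64 to 105 mm, up to 56 mm above the table); a gripper closing along its y clears it.
- arch_stand: Fixed plywood stand, 96 mm wide, board top 12 mm above the table, with a round metal rim (inner diameter 80, outer 88, 3 mm high). Fitting: an arch of steel wire, 76 mm wide. Place of the spool; holds the tin at the start. Origin: on the table under the rim's centre. Its x axis points to the fitting (x = 64 to 105 mm, up to 65 mm above the table); a gripper closing along its y clears it.
- vice_stand: Fixed plywood stand, 96 mm wide, board top 12 mm above the table, with a round metal rim (inner diameter 80, outer 88, 3 mm high). Fitting: a small steel vice gripping a connector. Place of the jar; holds the spool at the start. Origin: on the table under the rim's centre. Its x axis points to the fitting (x = 64 to 105 mm, up to 60 mm above the table); a gripper closing along its y clears it.
- spare_stand: Fixed plywood stand, 96 mm wide, board top 12 mm above the table, with a round metal rim (inner diameter 80, outer 88, 3 mm high). Square, no fitting. Empty at the start, for use on the way. Origin: on the table under the rim's centre.
Things that resemble listed ones, but are neither listed nor needed, are in the scene too. What is shaped like the part that bears tray_handle but orange is not meant.

How it is judged:
At the end, for the whole second after the job is handed in: Tin on the iron stand, spool on the arch stand, jar on the vice stand: upright (0.1 rad), on the board (4 mm), within 16 mm of the rim centre. Tray stacked on the empty tray: centred within 7 mm, aligned within 0.12 rad either way round, level, down within 3 mm. All released and at rest (horizontal distance between tin_mid and iron_stand below 0.016 m and height (world z) of tin_mid between 0.026 and 0.034 m and angle between each of tin_mid, spool_mid, jar_mid's own z axis and vertical below 0.1 rad and linear speed of each of tin, spool, jar, tray below 0.02 m/s and horizontal distance between spool_mid and arch_stand below 0.016 m and height (world z) of spool_mid between 0.031 and 0.039 m and horizontal distance between jar_mid and vice_stand below 0.016 m and height (world z) of jar_mid between 0.039 and 0.047 m and horizontal distance between tray_handle and lower_tray below 0.007 m and height (world z) of tray_handle between 0.059 and 0.065 m and angle between the y axis of tray_handle and the y axis of lower_tray, either way round below 0.12 rad and angle between tray_handle's own z axis and vertical below 0.05 rad); the robot touches nothing.
It fails at once if the jar is tipped by more than about 35 degrees (angle between jar_mid's own z axis and vertical above 0.6 rad).
It also fails if it takes over 144 s, if anything falls off the work surface, if the arm or the gripper's body presses on something with over 40 N, if the wrist force passes 120 N, or if a joint passes its speed limit or range.

## Robot

A 6-joint arm with a two-finger parallel gripper is mounted at the origin on the work surface. World frame = base frame: x ahead of the robot, y to its left, z up, the work surface at z = 0. Lengths are in m, angles in rad, forces in N, time in s.
With the tool pointing down it reaches from about 0.3 to 0.875 m from the base axis. Payload 6.4 kg.
Tool frame: the origin (TCP) lies midway between the tips of the shut fingers; the grasp point (between the pads) lies 19 mm behind it; z points along the fingers, y is the line along which they close (so a half turn about z gives the same grasp; the last joint's range is limited). The gripper opens to 88 mm and grips with 3 to 60 N. Pads are 18 mm wide; open, the fingers measure 123 mm over their backs; the gripper's body (75 mm by 187 mm) begins 45 mm behind the grasp point.
Start: joints at [-1.551, 0.181, 1.607, -0, 1.354, -0.206], TCP at [0.129, -0.56, 0.239] pointing down, gripper open.
Joint ranges: [-2.99, 2.99], [-0.89, 2.07], [0.3, 2.58], [-1.14, 4.28], [0, 2.63], [-3.12, 3.12]. Speed limits (rad/s): [2.57, 2.57, 3.01, 3.14, 3.14, 3.14].

## Interface

Orientations are given as a rotation vector (axis times angle).
In Python, from plant import ctrl gives the robot as it stands.
- The arm moves only by the shell command python3 -m inch 'ROWS' [OPENING] [FORCE]. ROWS is JSON, one flat list of numbers, 6 for each row, row after row: the shift along the tool's x, y, z as a fraction of full scale, then the turn, a rotation vector about the tool's x, y, z as a fraction of full scale. A call has 1 to 10 rows; each row is the pose to reach, as a shift and turn from the pose commanded when the call began, along the tool's axes at that moment; what a row does not reach only later rows make up. Full scale, the value 1, is 80 mm for a shift and 60 degrees for a turn. A row lasts 1/10 s, in which the tool goes at most 50 mm and 8.59 degrees, less where a joint would pass 70% of its speed; a pose out of reach is approached as far as the arm can. A call with a number of a shift or a turn outside -1 to 1 is refused whole. A call with a gripper value outside its range is refused whole. OPENING is the gripper's target within -1 to 1 (fully open at 1, half-way at 0, shut at -1), set as the call begins (- or left out, the last holds). The fingers move at their own pace and stop on an object; FORCE is the grip in N (left out, the last holds). Time passes only in rows, so rows that repeat a pose let the fingers close. It gives the time, the measured TCP pose, the force, the opening and the grip force at its end, in the units of the state.
- ctrl.get_obs(): the state, without advancing time (a new reading comes with each control period).
- ctrl.camera(name): name is "scene" or "top" or "wrist"; returns a dict with "img" (420x560x3 uint8, red, green, blue), "depth" (420x560 float32, m along the optical axis (not along the pixel's ray), 0 where there is no reading), "camera_matrix" (3x3 intrinsics, pixels), "position" and "attitude" of the camera in the world. Camera axes: x right, y up, looking along -z (the intrinsics and any distortion apply to the point x, -y, -z); pixel columns grow to the right and rows downward; lengths in m; the calibration is good to about 2 mm. A picture is of the moment at which its call begins.
- ctrl.sign_off(): hands the job in; it is judged then, once.
The state is a dict: "clock": time; "joint_pos": joint angles; "joint_velocities": joint speeds; "joint_torque": joint torques, N m; "tcp_pos": TCP position; "orientation": TCP orientation; "ft_force": force on the tool from outside, world axes, zero at the start; "torque": the same for the moment, N m; "gripper_width": finger opening in m; "grasp_force": force on a finger pad.
Only numpy, scipy, OpenCV 4.12 (cv2) and the standard library are available. Lean on these libraries where they do the work, as an engineer would, in place of code of your own. Each camera call takes 0.05 s, during which the arm holds its last target. There are 200 camera calls.

## Working session

There is one attempt and no reset: what is moved stays moved. The work goes in short steps, Python scripts to look and compute and a shell command to move; the robot and the scene stay as the last step left them, time stands still between calls to the robot, and variables do not carry over. Pictures are saved under pics/ and viewed, at most 14 in all, crops included, and the job is handed in when it is done.

```bash
ls; mkdir -p pics; python3 - <<'E'
from plant import ctrl
import cv2,numpy as np
for n in("top","scene"):
    c=ctrl.camera(n); cv2.imwrite(f"pics/{n}0.png",c["img"][:,:,::-1]); np.savez(f"{n}0.npz",**c)
    print(n,c["camera_matrix"],c["position"],c["attitude"],[k for k in c])
print(ctrl.get_obs())
E
```

```text
pics
top [[532.85695369   0.         278.32727262]
 [  0.         532.85695369 223.03854885]
 [  0.           0.           1.        ]] [ 0.29678444 -0.19289894  1.56507151] [ 0.07699611 -0.10003869 -1.59656694] ['img', 'depth', 'camera_matrix', 'position', 'attitude']
scene [[432.1047539    0.         280.02447703]
 [  0.         432.1047539  210.65423774]
 [  0.           0.           1.        ]] [1.46382321 0.49604757 0.92247513] [0.5225462  1.01566567 1.97431865] ['img', 'depth', 'camera_matrix', 'position', 'attitude']
{'clock': 0.1, 'joint_pos': array([-1.55131752e+00,  1.81480071e-01,  1.60785726e+00,  1.05909691e-05,
        1.35378634e+00, -2.06297470e-01]), 'joint_velocities': array([ 0.0007499 , -0.00096457, -0.00295416,  0.00134622,  0.00119575,
        0.00150534]), 'joint_torque': array([ 4.71494113e-04, -4.34822452e+01, -3.42695904e+01,  7.04912958e-02,
        3.40601255e-02, -3.44100351e-05]), 'tcp_pos': array([ 0.12873385, -0.55993633,  0.23791726]), 'orientation': array([-3.12008282e+00, -3.53720597e-01, -2.40369965e-04]), 'ft_force': array([ 0.05692504, -0.70430596,  0.39330294]), 'torque': array([ 0.01560619, -0.00028332, -0.03368624]), 'grasp_force': 0.0, 'gripper_width': 0.08773118747143495}
```

View pics/top0.png

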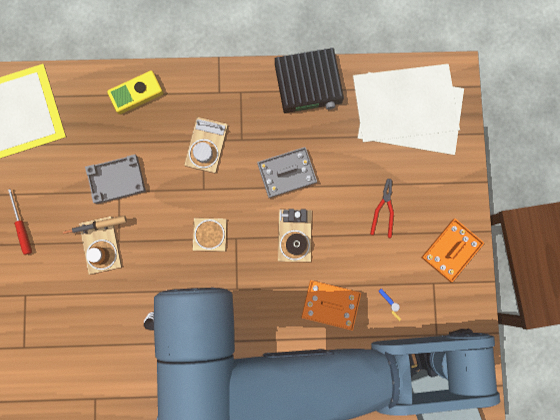

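View pics/scene0.png

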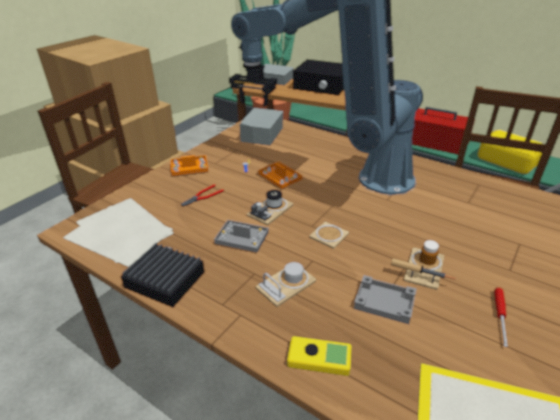

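Top view: jar on the iron stand (97,255), tin on the arch stand (203,152), spool on the vice stand (295,245), and the spare stand (210,235). The fixed tray with corner blocks is at (117,178). There are three candidates for the tray with a handle: grey (288,172), orange (332,304) and orange (452,249). The grey one fits, because orange is excluded. I'll confirm it in a crop and measure.

```bash
cat > h.py <<'E'
import numpy as np,cv2
from scipy.spatial.transform import Rotation as R
def pts(c):
    """world point of every pixel, from depth"""
    K=c["camera_matrix"];v,u=np.mgrid[:420,:560];d=c["depth"]
    p=np.stack([(u-K[0,2])/K[0,0]*d,-(v-K[1,2])/K[1,1]*d,-d],-1)
    return p@R.from_rotvec(c["attitude"]).as_matrix().T+c["position"]
def ray(c,uv,z):
    K=c["camera_matrix"];uv=np.atleast_2d(uv).astype(float)
    d=np.c_[(uv[:,0]-K[0,2])/K[0,0],-(uv[:,1]-K[1,2])/K[1,1],-np.ones(len(uv))]@R.from_rotvec(c["attitude"]).as_matrix().T
    o=c["position"];return o+d*((z-o[2])/d[:,2])[:,None]
E
python3 - <<'E'
from h import *
c=dict(np.load("top0.npz"));P=pts(c);z=P[...,2];im=c["img"]
print("table z",np.median(z[200:300,140:180]),np.std(z[200:300,140:180]))
def comp(name,box,lo,hi,zt):
    x0,y0,x1,y1=box;m=np.zeros(z.shape,np.uint8);m[y0:y1,x0:x1]=((z>lo)&(z<hi))[y0:y1,x0:x1]
    n,l,s,cc=cv2.connectedComponentsWithStats(m)
    if n<2: print(name,"none");return
    i=1+np.argmax(s[1:,4]);k=l==i
    r=cv2.minAreaRect(np.argwhere(k)[:,::-1].astype(np.float32));b=ray(c,cv2.boxPoints(r),zt)
    e1,e2=b[1]-b[0],b[2]-b[1]
    print(name,"n",s[i,4],"px",cc[i].round(1),"ctr",ray(c,[cc[i]],zt)[0].round(4),"zmed",np.median(z[k]).round(4),"rect ctr",b.mean(0)[:2].round(4),"sides",np.linalg.norm(e1).round(3),np.linalg.norm(e2).round(3),"ang",np.degrees([np.arctan2(e1[1],e1[0]),np.arctan2(e2[1],e2[0])]).round(1))
comp("jar",(75,235,120,270),.06,.085,.074)
comp("tin",(185,135,222,172),.038,.056,.048)
comp("spool",(278,228,315,264),.048,.068,.058)
comp("handle",(265,145,315,200),.045,.07,.061)
comp("tray",(250,135,325,205),.012,.07,.031)
comp("lower",(80,145,155,210),.005,.04,.03)
comp("ironst",(70,230,130,280),.006,.08,.012)
comp("archst",(175,110,235,180),.006,.08,.012)
comp("vicest",(270,200,325,270),.006,.08,.012)
comp("spare",(185,210,235,260),.006,.03,.012)
B=[(75,200,55+75,280),(175,110,235,185),(265,200,325,270),(255,140,325,205),(80,145,155,210),(185,210,235,260)]
t=[cv2.resize(im[b[1]:b[3],b[0]:b[2]],(266,300),interpolation=cv2.INTER_CUBIC) for b in B]
cv2.imwrite("pics/m.png",np.vstack([np.hstack(t[:3]),np.hstack(t[3:])])[:,:,::-1])
E
```

```text
table z -6.520600866055659e-05 0.20627214858995793
jar n 181 px [ 94.2 255. ] ctr [0.3888 0.2981 0.074 ] zmed 0.0732 rect ctr [0.3891 0.2981] sides 0.043 0.04 ang [ -69.4 -158.1]
tin n 283 px [202.  151.8] ctr [ 0.6816 -0.002   0.048 ] zmed 0.0469 rect ctr [ 0.6811 -0.0019] sides 0.052 0.053 ang [-91.4 179.2]
spool n 350 px [296.3 243.9] ctr [ 0.4055 -0.2667  0.058 ] zmed 0.0576 rect ctr [ 0.4053 -0.2658] sides 0.057 0.057 ang [-91.6 178. ]
handle n 89 px [287.1 170.1] ctr [ 0.6185 -0.2469  0.061 ] zmed 0.0599 rect ctr [ 0.6183 -0.2467] sides 0.06 0.012 ang [ -72.7 -163.7]
tray n 1300 px [286.9 172.2] ctr [ 0.6187 -0.2471  0.031 ] zmed 0.017 rect ctr [ 0.6186 -0.247 ] sides 0.152 0.113 ang [ -73.1 -164.3]
lower n 983 px [114.8 179.6] ctr [0.6097 0.2551 0.03  ] zmed 0.0175 rect ctr [0.6109 0.254 ] sides 0.156 0.119 ang [ -78.2 -167.4]
ironst n 1383 px [ 99.8 250. ] ctr [0.4068 0.3024 0.012 ] zmed 0.0137 rect ctr [0.4083 0.3143] sides 0.131 0.136 ang [ -82.5 -170.9]
archst n 1569 px [205.8 145.1] ctr [ 0.7107 -0.0088  0.012 ] zmed 0.0139 rect ctr [ 0.7094 -0.0091] sides 0.163 0.098 ang [ -15.  -106.5]
vicest n 1666 px [294.5 235.4] ctr [ 0.4341 -0.2643  0.012 ] zmed 0.0161 rect ctr [ 0.4348 -0.263 ] sides 0.156 0.102 ang [ -3.1 -93.1]
spare n 1020 px [209.4 234.7] ctr [ 0.4427 -0.0159  0.012 ] zmed 0.0123 rect ctr [ 0.4417 -0.0169] sides 0.098 0.099 ang [ -2.9 -93.8]
```

View pics/m.png

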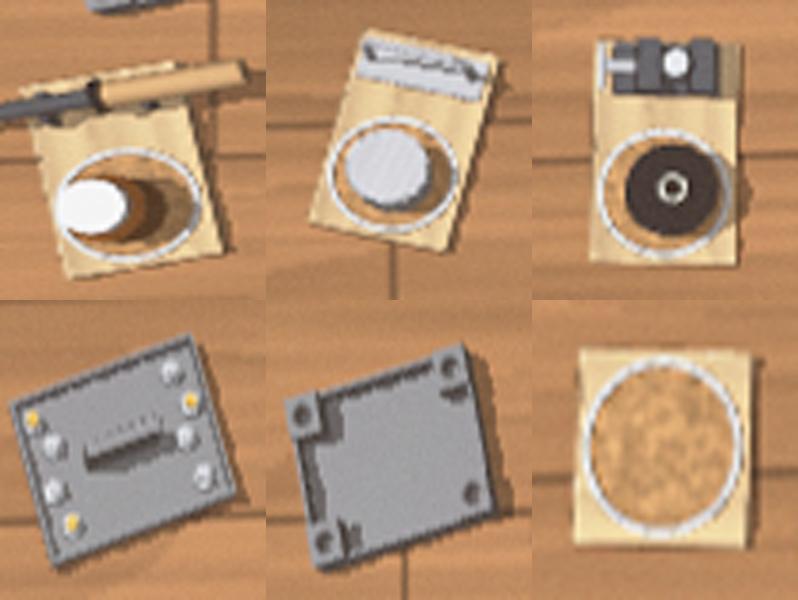

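The crop confirms it: the grey tray at (288,172) has the plate handle and connectors, and the lower tray has four corner blocks with sockets. Next I'll measure the rim centres and the tool axes.

```bash
cat >> h.py <<'E'
def rim(c,uv,P=None,r=.042,zr=.015,win=30):
    """circle of known size fitted to the bright rim pixels near uv"""
    from scipy.optimize import least_squares
    P=pts(c) if P is None else P
    im=c["img"].astype(int);z=P[...,2]
    m=(im.min(2)>150)&(im.max(2)-im.min(2)<45)&(z>.006)&(z<.022)
    yx=np.argwhere(m);q=ray(c,yx[:,::-1],zr)[:,:2];g=ray(c,[uv],zr)[0,:2]
    d=np.hypot(*(q-g).T);q=q[(d>.028)&(d<.056)]
    s=least_squares(lambda p:np.hypot(*(q-p[:2]).T)-p[2],[*g,r],loss="soft_l1",f_scale=.002)
    return s.x.round(4),len(q)
def goto(xy=None,z=None,yaw=None):
    """print shift (units of 80 mm) and turn (units of 60 deg) in tool axes to target; yaw = world angle (deg) of the closing line"""
    from plant import ctrl
    o=ctrl.get_obs();T=R.from_rotvec(o["orientation"]);M=T.as_matrix();p=o["tcp_pos"]
    y=np.degrees(np.arctan2(M[1,1],M[0,1]))
    t=np.array([*(p[:2] if xy is None else xy),p[2] if z is None else z])
    print("t",o["clock"],"p",p.round(4),"yaw",y.round(2),"q6",o["joint_pos"][5].round(2),"tilt",np.degrees(np.arccos(-M[2,2])).round(2),"w",round(o["gripper_width"],4),"F",o["ft_force"].round(1))
    print("shift units",((t-p)@M/.08).round(3))
    if yaw is not None:
        dz=(yaw-y+90)%180-90
        print("turn about tool z: units",(-dz/60).round(3),"or",(-(dz-np.sign(dz)*180)/60).round(3))
E
python3 - <<'E'
from h import *
c=dict(np.load("top0.npz"))
for n,uv in dict(iron=(101.9,254.7),arch=(203.6,153),vice=(295,245),spare=(210,235)).items(): print(n,rim(c,uv))
goto((.6816,-.002),.15,-105)
goto((.6187,-.247),.15,17)
E
```

```text
iron (array([0.3943, 0.2983, 0.042 ]), 143)
arch (array([ 0.6856, -0.0009,  0.0416]), 150)
vice (array([ 0.4068, -0.2627,  0.0419]), 118)
spare (array([ 0.4444, -0.0148,  0.042 ]), 153)
t 0.1 p [ 0.1287 -0.5599  0.2379] yaw -77.06 q6 -0.21 tilt 0.09 w 0.0877 F [ 0.1 -0.7  0.4]
shift units [ 8.296 -5.248  1.11 ]
turn about tool z: units 0.466 or -2.534
t 0.1 p [ 0.1287 -0.5599  0.2379] yaw -77.06 q6 -0.21 tilt 0.09 w 0.0877 F [ 0.1 -0.7  0.4]
shift units [ 6.844 -2.44   1.105]
turn about tool z: units 1.432 or -1.568
```

```bash
R='.978,-.349,0,0,0,0'
for i in 1; do python3 -m inch '[.978,-.349,0,0,0,0,.978,-.349,0,0,0,0]' 1 10; done
python3 -m inch '[.978,-.349,0,0,0,0,.978,-.349,0,0,0,0]' |tail -1
python3 -m inch '[.978,-.349,0,0,0,0,.978,-.349,0,0,0,0]' |tail -1
python3 -m inch '[.978,-.349,0,0,0,0,.978,-.349,0,0,0,0]' |tail -1
python3 -m inch '[.978,-.349,0,0,0,0,.978,-.349,0,0,0,0]' |tail -1
python3 -m inch '[.978,-.349,0,0,0,0,.978,-.349,0,0,0,0]' |tail -1
python3 -m inch '[.978,-.349,0,0,0,0,.978,-.349,0,0,0,0]' |tail -1
python3 -m inch '[0,0,0,0,0,-.784,0,0,0,0,0,-.784,0,0,0,0,0,-.784,0,0,0,0,0,-.784,0,0,0,0,0,-.784,0,0,0,0,0,-.784]' |tail -1
python3 -m inch '[0,0,0,0,0,-.784,0,0,0,0,0,-.784,0,0,0,0,0,-.784,0,0,0,0,0,-.784,0,0,0,0,0,-.784,0,0,0,0,0,-.784]' |tail -1
python3 - <<'E'
from h import *
from plant import ctrl
goto((.6187,-.247),.2,17)
c=ctrl.camera("wrist"); cv2.imwrite("pics/w1.png",c["img"][:,:,::-1]); np.savez("w1.npz",**c); print(c["position"],R.from_rotvec(c["attitude"]).as_matrix().round(2))
E
```

```text
t 0.1 p [ 0.1287 -0.5599  0.2379] yaw -77.06 q6 -0.21 tilt 0.09 w 0.0877 F [ 0.1 -0.7  0.4]
shift units [ 6.845 -2.441  0.48 ]
turn about tool z: units 1.432 or -1.568
[ 0.20424849 -0.54319283  0.38414615] [[ 0.22  0.93  0.29]
 [-0.97  0.21  0.07]
 [-0.   -0.3   0.95]]invalid input: not JSON, or not a number
invalid input: not JSON, or not a number
invalid input: not JSON, or not a number
invalid input: not JSON, or not a number
invalid input: not JSON, or not a number
invalid input: not JSON, or not a number
invalid input: not JSON, or not a number
invalid input: not JSON, or not a number
invalid input: not JSON, or not a number
```

View pics/w1.png

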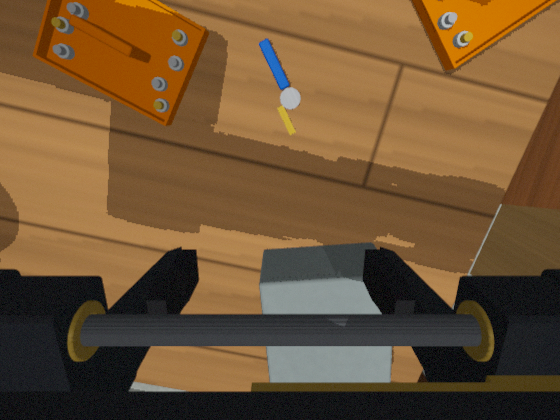

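The image shows the arm has not moved: JSON needs leading zeros. The wrist view has the fingers at the bottom and orange trays ahead at (120,55) and (490,20).

```bash
python3 -m inch '[0.978,-0.349,0,0,0,0,0.978,-0.349,0,0,0,0]' 1 10
python3 -m inch '[0.978,-0.349,0,0,0,0,0.978,-0.349,0,0,0,0]' |tail -1
python3 -m inch '[0.978,-0.349,0,0,0,0,0.978,-0.349,0,0,0,0]' >/dev/null
python3 -m inch '[0.978,-0.349,0,0,0,0,0.978,-0.349,0,0,0,0]' >/dev/null
python3 -m inch '[0.978,-0.349,0,0,0,0,0.978,-0.349,0,0,0,0]' >/dev/null
python3 -m inch '[0.978,-0.349,0,0,0,0,0.978,-0.349,0,0,0,0]' >/dev/null
python3 -m inch '[0.978,-0.349,0,0,0,0,0.978,-0.349,0,0,0,0]' >/dev/null
python3 -m inch '[0,0,0,0,0,-0.784,0,0,0,0,0,-0.784,0,0,0,0,0,-0.784,0,0,0,0,0,-0.784,0,0,0,0,0,-0.784,0,0,0,0,0,-0.784]' >/dev/null
python3 -m inch '[0,0,0,0,0,-0.784,0,0,0,0,0,-0.784,0,0,0,0,0,-0.784,0,0,0,0,0,-0.784,0,0,0,0,0,-0.784,0,0,0,0,0,-0.784]'
python3 - <<'E'
from h import *
from plant import ctrl
goto((.6187,-.247),.2,17)
c=ctrl.camera("wrist"); cv2.imwrite("pics/w2.png",c["img"][:,:,::-1]); np.savez("w2.npz",**c)
E
```

```text
clock: 0.35
tcp_pos: [0.1996, -0.5145, 0.2381]
orientation: [-3.12, -0.351, -0.001]
ft_force: [-0.2, -0.1, 0.2]
gripper_width: 0.0882
grasp_force: 0.0
grasp_force: 0.0
clock: 2.75
tcp_pos: [0.6186, -0.2472, 0.2382]
orientation: [-1.861, -2.53, 0.0]
ft_force: [0.4, -0.1, 0.5]
gripper_width: 0.088
grasp_force: 0.0
t 2.75 p [ 0.6186 -0.2472  0.2382] yaw 17.32 q6 -0.86 tilt 0.05 w 0.088 F [ 0.4 -0.1  0.5]
shift units [0.001 0.003 0.477]
turn about tool z: units 0.005 or -2.995
```

View pics/w2.png

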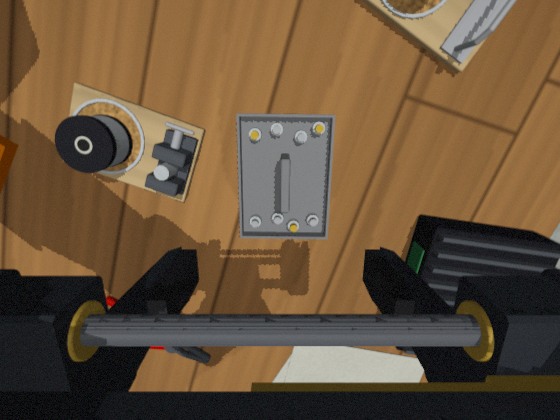

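The wrist view shows the grey tray at (286,176) and its handle at (285,183), with the spool at (90,145) beside it. I'll measure the tray from here.

```bash
cat >> h.py <<'E'
def blob(c,box,lo,hi,zt,P=None):
    """largest height-slice component in box: rectangle cast on plane zt -> centre, sides, angles"""
    z=(pts(c) if P is None else P)[...,2];x0,y0,x1,y1=box
    m=np.zeros(z.shape,np.uint8);m[y0:y1,x0:x1]=((z>lo)&(z<hi))[y0:y1,x0:x1]
    n,l,s,cc=cv2.connectedComponentsWithStats(m);i=1+np.argmax(s[1:,4]);k=l==i
    q=ray(c,np.argwhere(k)[:,::-1],zt)[:,:2]
    r=cv2.minAreaRect((q*1000).astype(np.float32))
    print("n",s[i,4],"px",cc[i].round(1),"mean",q.mean(0).round(4),"zmed",np.median(z[k]).round(4),"rect(mm)",np.round(r[0],1),np.round(r[1],1),"ang",round(r[2],2))
    return r
E
python3 - <<'E'
from h import *
c=dict(np.load("w2.npz"))
blob(c,(225,100,350,250),.045,.07,.061)
blob(c,(225,100,350,250),.024,.04,.031)
blob(c,(225,100,350,250),.006,.07,.031)
E
```

```text
n 495 px [284.8 184.1] mean [ 0.6217 -0.2448] zmed 0.0608 rect(mm) [ 621.9 -245.2] [ 9.9 59.9] ang 16.42
n 1288 px [284.9 175.8] mean [ 0.6222 -0.2444] zmed 0.0279 rect(mm) [ 622.2 -246.1] [109.1 148.7] ang 16.45
n 11598 px [284.5 174.2] mean [ 0.6208 -0.2415] zmed 0.0135 rect(mm) [ 622.2 -246. ] [109.1 148.9] ang 16.45
```

```bash
python3 -m inch '[0.004,0.046,0.88,0,0,0.0145,0.004,0.046,0.88,0,0,0.0145]' -0.32 25 >/dev/null
python3 -m inch '[0,0,0.88,0,0,0,0,0,0.88,0,0,0]' |tail -2
python3 -m inch '[0,0,0.5,0,0,0,0,0,0.88,0,0,0,0,0,0.88,0,0,0]'
python3 -m inch '[0,0,0,0,0,0,0,0,0,0,0,0,0,0,0,0,0,0,0,0,0,0,0,0,0,0,0,0,0,0,0,0,0,0,0,0]' -1 25
python3 -c "
from h import *;goto((.622,-.2458),.027,16.45)"
```

```text
gripper_width: 0.0582
grasp_force: 0.0
clock: 3.5
tcp_pos: [0.6184, -0.2437, 0.0218]
orientation: [-1.883, -2.502, 0.002]
ft_force: [-0.6, -0.6, -0.8]
gripper_width: 0.0346
grasp_force: 0.0
clock: 4.1
tcp_pos: [0.6237, -0.2468, 0.03]
orientation: [1.885, 2.508, 0.001]
ft_force: [-0.0, 0.4, 6.2]
gripper_width: 0.01
grasp_force: 25.0
t 4.1 p [ 0.6237 -0.2468  0.03  ] yaw 16.15 q6 -0.84 tilt 0.23 w 0.01 F [-0.   0.4  6.2]
shift units [ 0.018 -0.017  0.038]
turn about tool z: units -0.005 or 2.995
```

Gripped cleanly. But carrying the tray would block the wrist view of the lower tray, so I'll let go, do the tin first, and look at the lower tray on the way.

```bash
python3 -m inch '[0,0,0,0,0,0,0,0,0,0,0,0,0,0,0,0,0,0]' -0.32 25
python3 -m inch '[0,0,-0.95,0,0,0,0,0,-0.95,0,0,0]' >/dev/null
python3 -m inch '[0,0,-0.95,0,0,0,0,0,-0.95,0,0,0,0,0,-0.95,0,0,0]' 1 >/dev/null
python3 -m inch '[0,0,-0.7,0,0,0,0,0,-0.7,0,0,0,0,0,-0.7,0,0,0]' 1
python3 - <<'E'
from h import *
from plant import ctrl
c=ctrl.camera("wrist"); np.savez("w3.npz",**c)
blob(c,(225,100,350,250),.045,.07,.061)
goto((.682,-.001),.23,75)
goto((.61,.25),.23,12)
E
```

```text
clock: 4.4
tcp_pos: [0.6219, -0.2458, 0.0273]
orientation: [-1.887, -2.511, 0.0]
ft_force: [0.2, -0.4, 0.4]
gripper_width: 0.0294
grasp_force: 0.0
clock: 5.2
tcp_pos: [0.6229, -0.2463, 0.2367]
orientation: [1.886, 2.509, 0.0]
ft_force: [0.9, 0.8, 0.1]
gripper_width: 0.076
grasp_force: 0.0
n 512 px [280.9 183.1] mean [ 0.6223 -0.2442] zmed 0.0607 rect(mm) [ 622.2 -245.3] [ 9.5 60.6] ang 16.44
t 5.25 p [ 0.622  -0.2459  0.2347] yaw 16.14 q6 -0.84 tilt 0.02 w 0.0798 F [-0.2 -0.   0.1]
shift units [2.732 1.571 0.059]
turn about tool z: units -0.981 or 2.019
t 5.25 p [ 0.622  -0.2459  0.2347] yaw 16.14 q6 -0.84 tilt 0.02 w 0.0798 F [-0.2 -0.   0.1]
shift units [5.996 1.579 0.06 ]
turn about tool z: units 0.069 or -2.931
```

```bash
python3 -m inch '[0.999,0.263,0,0,0,0.012,0.999,0.263,0,0,0,0.012]' >/dev/null
python3 -m inch '[0.999,0.263,0,0,0,0.012,0.999,0.263,0,0,0,0.012]' >/dev/null
python3 -m inch '[0.999,0.263,0,0,0,0.012,0.999,0.263,0,0,0,0.012]' >/dev/null
python3 -m inch '[0.999,0.263,0,0,0,0.012,0.999,0.263,0,0,0,0.012]' >/dev/null
python3 -m inch '[0.999,0.263,0,0,0,0.012,0.999,0.263,0,0,0,0.012]' >/dev/null
python3 -m inch '[0.96,0.263,0,0,0,0.012,0.96,0.263,0,0,0,0.012,0.96,0.263,0,0,0,0.012,0.96,0.263,0,0,0,0.012]' >/dev/null
python3 - <<'E'
from h import *
from plant import ctrl
goto((.61,.25),.23,12)
c=ctrl.camera("wrist"); np.savez("w4.npz",**c);cv2.imwrite("pics/w4.png",c["img"][:,:,::-1])
P=pts(c)
blob(c,(170,60,400,245),.006,.04,.03,P)
blob(c,(170,60,400,245),.024,.036,.03,P)
E
```

```text
t 6.65 p [0.6252 0.2468 0.2328] yaw 11.91 q6 -0.01 tilt 0.24 w 0.0879 F [ 0.1 -0.  -0.9]
shift units [ 0.078 -0.177  0.035]
turn about tool z: units -0.001 or 2.999
n 3704 px [275.3 165.7] mean [0.615  0.2589] zmed 0.0251 rect(mm) [616.  258.1] [109.9 149.9] ang 13.02
n 546 px [238.1 112.1] mean [0.5629 0.3105] zmed 0.0298 rect(mm) [573.4 311.2] [51. 26.] ang 11.94
```

View pics/w4.png

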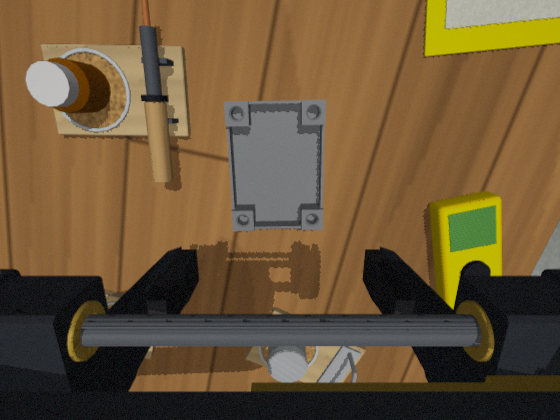

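Lower tray is at (276,165) with sockets at (237,112), (313,111), (243,218) and (311,218). Jar on the iron stand is at (52,84), with its rim near (92,90). I'll repeat the measurement at rest.

```bash
python3 -m inch '[0,0,0,0,0,0,0,0,0,0,0,0]' >/dev/null
python3 - <<'E'
from h import *
from plant import ctrl
c=ctrl.camera("wrist"); np.savez("w5.npz",**c)
P=pts(c)
blob(c,(170,60,400,245),.006,.04,.03,P)
print("iron rim",rim(c,(93,90),P))
blob(c,(0,40,110,130),.068,.08,.074,P)
goto((.682,-.001),.2,75)
goto((.622,-.2458),.2,16.45)
E
```

```text
n 3681 px [273.9 163.6] mean [0.615  0.2592] zmed 0.025 rect(mm) [616.  258.1] [109.8 150. ] ang 13.02
iron rim (array([0.3955, 0.2982, 0.0418]), 438)
n 1661 px [48.2 82.1] mean [0.3932 0.3012] zmed 0.0738 rect(mm) [393.4 301.1] [42.6 38.1] ang 11.75
t 6.95 p [0.6266 0.2454 0.2354] yaw 11.72 q6 -0.01 tilt 0.01 w 0.0881 F [ 0.5  0.  -0.2]
shift units [-3.156  0.053  0.443]
turn about tool z: units -1.055 or 1.945
t 6.95 p [0.6266 0.2454 0.2354] yaw 11.72 q6 -0.01 tilt 0.01 w 0.0881 F [ 0.5  0.  -0.2]
shift units [-6.    -1.303  0.444]
turn about tool z: units -0.079 or 2.921
```

```bash
python3 -m inch '[-1,-0.217,0,0,0,0,-1,-0.217,0,0,0,0]' -0.32 25 >/dev/null
python3 -m inch '[-1,-0.217,0,0,0,0,-1,-0.217,0,0,0,0]' >/dev/null
python3 -m inch '[-1,-0.217,0,0,0,0,-1,-0.217,0,0,0,0]' >/dev/null
python3 -m inch '[-1,-0.217,0,0,0,0,-1,-0.217,0,0,0,0]' >/dev/null
python3 -m inch '[-1,-0.217,0,0,0,0,-1,-0.217,0,0,0,0]' >/dev/null
python3 -m inch '[-1,-0.217,0,0,0,-0.079,-1,-0.217,0,0,0,-0.079,-1,-0.217,0,0,0,-0.079]' >/dev/null
python3 -m inch '[0,0,0.9,0,0,0,0,0,0.9,0,0,0]' >/dev/null
python3 -m inch '[0,0,0.9,0,0,0,0,0,0.9,0,0,0,0,0,0.9,0,0,0,0,0,0.9,0,0,0,0,0,0.9,0,0,0]' >/dev/null
python3 -c "
from h import *;goto((.622,-.2457),.028,16.45)"
```

```text
t 8.95 p [ 0.6242 -0.245   0.0942] yaw 16.57 q6 -0.84 tilt 0.23 w 0.0296 F [0.2 0.5 0.5]
shift units [ 0.003 -0.031  0.827]
turn about tool z: units 0.002 or -2.998
```

```bash
python3 -m inch '[0.003,-0.031,0.4,0,0,0,0.003,-0.031,0.8,0,0,0,0.003,-0.031,0.8,0,0,0,0.003,-0.031,0.8,0,0,0]' >/dev/null
python3 -m inch '[0,0,0,0,0,0,0,0,0,0,0,0,0,0,0,0,0,0,0,0,0,0,0,0,0,0,0,0,0,0,0,0,0,0,0,0]' -1 30
python3 -m inch '[0,0,-0.3,0,0,0,0,0,-0.8,0,0,0,0,0,-0.8,0,0,0]' >/dev/null
python3 -m inch '[0,0,-0.7,0,0,0,0,0,-0.7,0,0,0,0,0,-0.7,0,0,0,0,0,-0.7,0,0,0,0,0,-0.7,0,0,0]'
python3 -c "
from h import *;goto((.616,.2581),.07,13.02)"
```

```text
clock: 9.95
tcp_pos: [0.6218, -0.2456, 0.0297]
orientation: [1.876, 2.516, 0.001]
ft_force: [0.9, 0.5, 7.6]
gripper_width: 0.0098
grasp_force: 30.0
clock: 10.75
tcp_pos: [0.619, -0.2441, 0.1448]
orientation: [-1.876, -2.515, 0.001]
ft_force: [0.2, 0.6, -2.3]
gripper_width: 0.0094
grasp_force: 30.0
t 10.75 p [ 0.619  -0.2441  0.1448] yaw 16.57 q6 -0.84 tilt 0.24 w 0.0094 F [ 0.2  0.6 -2.3]
shift units [6.025 1.757 0.949]
turn about tool z: units 0.059 or -2.941
```

```bash
python3 -m inch '[0.861,0.251,0,0,0,0,0.861,0.251,0,0,0,0]' >/dev/null
python3 -m inch '[0.861,0.251,0,0,0,0,0.861,0.251,0,0,0,0]' >/dev/null
python3 -m inch '[0.861,0.251,0,0,0,0,0.861,0.251,0,0,0,0]' >/dev/null
python3 -m inch '[0.861,0.251,0,0,0,0,0.861,0.251,0,0,0,0]' >/dev/null
python3 -m inch '[0.861,0.251,0,0,0,0,0.861,0.251,0,0,0,0]' >/dev/null
python3 -m inch '[0.861,0.251,0,0,0,0,0.861,0.251,0,0,0,0]' >/dev/null
python3 -m inch '[0.861,0.251,0,0,0,0.059,0.861,0.251,0,0,0,0.059,0.861,0.251,0,0,0,0.059,0.861,0.251,0,0,0,0.059,0.861,0.251,0,0,0,0.059,0.861,0.251,0,0,0,0.059]'
python3 - <<'E'
from h import *;goto((.616,.2581),.07,13.02)
from plant import ctrl
c=ctrl.camera("wrist");z=pts(c)[...,2]
blob(c,(200,90,400,250),.135,.19,.176)
E
```

```text
clock: 12.55
tcp_pos: [0.6177, 0.2559, 0.1471]
orientation: [-1.957, -2.457, 0.001]
ft_force: [0.1, -0.3, -1.7]
gripper_width: 0.0097
grasp_force: 30.0
t 12.55 p [0.6177 0.2559 0.1471] yaw 12.93 q6 -0.01 tilt 0.05 w 0.0097 F [ 0.1 -0.3 -1.7]
shift units [ 0.031 -0.013  0.963]
turn about tool z: units -0.001 or 2.999
n 3154 px [341.8 155.3] mean [0.6262 0.3205] zmed 0.1451 rect(mm) [612.5 304.5] [73.4 52. ] ang 12.96
```

```bash
python3 -m inch '[0.03,-0.013,0.5,0,0,0,0.03,-0.013,0.96,0,0,0,0.03,-0.013,0.96,0,0,0,0.03,-0.013,0.96,0,0,0,0.03,-0.013,0.96,0,0,0,0.03,-0.013,0.96,0,0,0]'
python3 -c "
from h import *;goto((.616,.2581),.048,13.02)"
```

```text
clock: 13.2
tcp_pos: [0.6179, 0.2597, 0.0736]
orientation: [1.954, 2.457, 0.005]
ft_force: [0.4, -0.2, -2.9]
gripper_width: 0.0096
grasp_force: 30.0
t 13.2 p [0.6179 0.2597 0.0736] yaw 13.01 q6 -0.01 tilt 0.25 w 0.0096 F [ 0.4 -0.2 -2.9]
shift units [-0.014 -0.029  0.319]
turn about tool z: units -0.0 or 3.0
```

```bash
for i in 1 2 3 4 5; do python3 -m inch '[0,0,0,0,0,0]' | grep tcp; done
```

```text
tcp_pos: [0.6173, 0.2597, 0.0728]
tcp_pos: [0.6167, 0.2596, 0.072]
tcp_pos: [0.6162, 0.2595, 0.0713]
tcp_pos: [0.616, 0.2595, 0.0709]
tcp_pos: [0.616, 0.2595, 0.0707]
```

```bash
python3 -m inch '[-0.017,-0.004,0.08,0,0,0,-0.017,-0.004,0.08,0,0,0,-0.017,-0.004,0.15,0,0,0,-0.017,-0.004,0.2,0,0,0,-0.017,-0.004,0.24,0,0,0,-0.017,-0.004,0.27,0,0,0,-0.017,-0.004,0.28,0,0,0,-0.017,-0.004,0.28,0,0,0,-0.017,-0.004,0.28,0,0,0,-0.017,-0.004,0.28,0,0,0]'
python3 -m inch '[0,0,0,0,0,0,0,0,0,0,0,0,0,0,0,0,0,0,0,0,0,0,0,0]'
python3 -c "
from h import *;goto((.616,.2581),.048,13.02)"
```

```text
clock: 14.7
tcp_pos: [0.6158, 0.258, 0.0507]
orientation: [-1.954, -2.459, 0.002]
ft_force: [-9.2, -3.2, 15.4]
gripper_width: 0.01
grasp_force: 30.0
clock: 15.1
tcp_pos: [0.6158, 0.258, 0.0507]
orientation: [-1.954, -2.459, 0.002]
ft_force: [-10.0, -2.1, 16.1]
gripper_width: 0.0096
grasp_force: 30.0
t 15.1 p [0.6158 0.258  0.0507] yaw 13.05 q6 -0.01 tilt 0.06 w 0.0096 F [-10.   -2.1  16.1]
shift units [0.001 0.003 0.034]
turn about tool z: units 0.001 or -2.999
```

```bash
python3 -m inch '[0,-0.015,0.0,0,0,0,0,-0.015,0,0,0,0,0,-0.015,0.02,0,0,0,0,-0.015,0.02,0,0,0,0,-0.015,0.02,0,0,0]'
python3 -m inch '[0,0,0,0,0,0,0,0,0,0,0,0,0,0,0,0,0,0,0,0,0,0,0,0]' -0.32
python3 -m inch '[0,0,-0.95,0,0,0,0,0,-0.95,0,0,0]' >/dev/null
python3 -m inch '[0,0,-0.95,0,0,0,0,0,-0.95,0,0,0,0,0,-0.95,0,0,0]' 1 >/dev/null
python3 -m inch '[0,0,-0.4,0,0,0,0,0,-0.4,0,0,0,0,0,-0.4,0,0,0,0,0,-0.4,0,0,0,0,0,-0.4,0,0,0]' >/dev/null
python3 - <<'E'
from h import *;from plant import ctrl
c=ctrl.camera("wrist");np.savez("w6.npz",**c);cv2.imwrite("pics/w6.png",c["img"][:,:,::-1]);P=pts(c)
blob(c,(170,60,400,245),.068,.1,.082,P)
r=blob(c,(170,60,400,245),.04,.1,.052,P)
goto((.682,-.001),.2,75)
E
```

```text
clock: 15.6
tcp_pos: [0.6158, 0.258, 0.0507]
orientation: [1.954, 2.458, 0.002]
ft_force: [-9.4, -2.4, 20.5]
gripper_width: 0.01
grasp_force: 30.0
clock: 16.0
tcp_pos: [0.6147, 0.2577, 0.0463]
orientation: [-1.955, -2.459, 0.001]
ft_force: [-0.7, 0.1, -0.2]
gripper_width: 0.0302
grasp_force: 0.0
n 600 px [282.6 191.4] mean [0.6145 0.2587] zmed 0.0819 rect(mm) [615.  258.1] [ 9.6 60.1] ang 12.92
n 1462 px [283.  170.2] mean [0.612  0.2719] zmed 0.0487 rect(mm) [614.6 259.7] [109.  141.9] ang 13.04
t 17.05 p [0.6141 0.2576 0.2289] yaw 13.03 q6 -0.01 tilt 0.16 w 0.0881 F [-0.4  0.4 -0.1]
shift units [-3.341  0.099  0.361]
turn about tool z: units -1.033 or 1.967
```

View pics/w6.png

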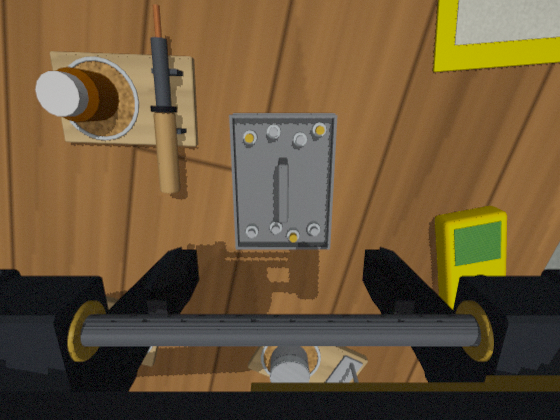

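The tray is stacked: handle top at (283,191) reads z 0.082, and it is centred within 1 mm. Next the tin.

```bash
python3 -m inch '[-0.835,0.035,0,0,0,0,-0.835,0.035,0,0,0,0]' >/dev/null
python3 -m inch '[-0.835,0.035,0,0,0,0,-0.835,0.035,0,0,0,0]' >/dev/null
python3 -m inch '[-0.835,0.035,0,0,0,-0.3,-0.835,0.035,0,0,0,-0.3,-0.835,0.035,0,0,0,-0.3]' >/dev/null
python3 -c "
from h import *;goto((.684,-.001),.22,75)"
```

```text
t 17.75 p [0.6686 0.0618 0.2301] yaw 30.94 q6 -0.62 tilt 0.04 w 0.0884 F [ 0.4  0.5 -0.4]
shift units [-0.772 -0.238  0.126]
turn about tool z: units -0.734 or 2.266
```

```bash
python3 -m inch '[-0.772,-0.238,0.1,0,0,-0.2,-0.772,-0.238,0.1,0,0,-0.4,-0.772,-0.238,0.1,0,0,-0.734,-0.772,-0.238,0.1,0,0,-0.734,-0.772,-0.238,0.1,0,0,-0.734,-0.772,-0.238,0.1,0,0,-0.734,-0.772,-0.238,0.1,0,0,-0.734]' >/dev/null
python3 - <<'E'
from h import *;from plant import ctrl
c=ctrl.camera("wrist");np.savez("w7.npz",**c);cv2.imwrite("pics/w7.png",c["img"][:,:,::-1]);P=pts(c)
blob(c,(100,60,450,245),.038,.056,.048,P)
goto((.684,-.001),.22,75)
E
```

```text
n 1999 px [277.2 187.5] mean [ 0.6833 -0.001 ] zmed 0.048 rect(mm) [683.8  -1.2] [53.9 54.2] ang 74.87
t 18.5 p [0.6836 0.0028 0.2226] yaw 74.85 q6 -1.48 tilt 0.03 w 0.0882 F [ 0.4 -0.7 -0.3]
shift units [-0.018 -0.045  0.032]
turn about tool z: units -0.002 or 2.998
```

View pics/w7.png

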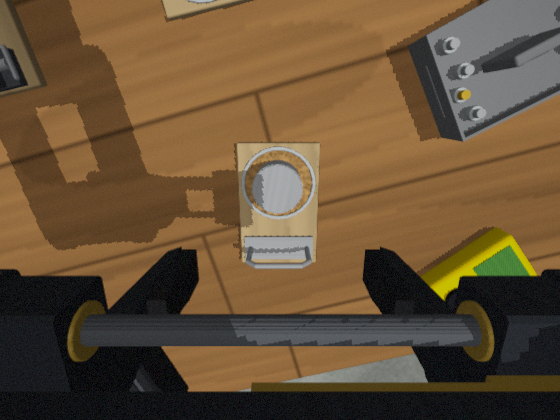

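Tin is at (277,187) inside its rim centred near (279,182), and the closing line is square to the arch.

```bash
python3 -m inch '[-0.018,-0.049,0.85,0,0,0,-0.018,-0.049,0.85,0,0,0]' 1 20 >/dev/null
python3 -m inch '[0,0,0.85,0,0,0,0,0,0.85,0,0,0,0,0,0.85,0,0,0,0,0,0.85,0,0,0,0,0,0.85,0,0,0]' >/dev/null
python3 - <<'E'
from h import *;goto((.6838,-.0012),.021,75)
c=dict(np.load("w7.npz"));print("arch",rim(c,(279,182)))
E
```

```text
t 19.2 p [ 0.686  -0.0026  0.0896] yaw 75.04 q6 -1.49 tilt 0.25 w 0.0881 F [ 0.8 -0.1  0.9]
shift units [0.035 0.01  0.858]
turn about tool z: units 0.001 or -2.999
arch (array([ 0.687 , -0.0011,  0.0419]), 508)
```

```bash
python3 -m inch '[0,0,0.4,0,0,0,0,0,0.7,0,0,0,0,0,0.83,0,0,0,0,0,0.83,0,0,0,0,0,0.83,0,0,0,0,0,0.83,0,0,0,0,0,0.83,0,0,0]' |grep -E 'tcp|force'
python3 -m inch '[0,0,0,0,0,0,0,0,0,0,0,0,0,0,0,0,0,0,0,0,0,0,0,0,0,0,0,0,0,0,0,0,0,0,0,0]' -1 20
python3 -c "
from h import *;goto((.446,-.0155),.2,90)"
```

```text
tcp_pos: [0.6852, -0.0026, 0.022]
ft_force: [0.7, -0.7, 0.0]
grasp_force: 0.0
clock: 20.5
tcp_pos: [0.6841, -0.0024, 0.0203]
orientation: [-0.408, -3.115, -0.0]
ft_force: [0.1, -0.3, -0.4]
gripper_width: 0.0533
grasp_force: 20.0
t 20.5 p [ 0.6841 -0.0024  0.0203] yaw 75.07 q6 -1.49 tilt 0.01 w 0.0533 F [ 0.1 -0.3 -0.4]
shift units [ 2.834 -0.925 -2.246]
turn about tool z: units -0.249 or 2.751
```

```bash
python3 -m inch '[0,0,-0.4,0,0,0,0,0,-0.7,0,0,0,0,0,-0.7,0,0,0]' >/dev/null
python3 -m inch '[0,0,-0.7,0,0,0,0,0,-0.7,0,0,0]' | grep grasp
python3 -m inch '[0.945,-0.308,0,0,0,0,0.945,-0.308,0,0,0,0]' >/dev/null
python3 -m inch '[0.945,-0.308,0,0,0,0,0.945,-0.308,0,0,0,0]' >/dev/null
python3 -m inch '[0.945,-0.308,0,0,0,0,0.945,-0.308,0,0,0,0,0.945,-0.308,0,0,0,0]' >/dev/null
python3 -m inch '[0,0,0.7,0,0,0,0,0,0.7,0,0,0,0,0,0.7,0,0,0,0,0,0.7,0,0,0,0,0,0.7,0,0,0]' >/dev/null
python3 -c "
from h import *;goto((.446,-.0155),.0215,75)"
```

```text
grasp_force: 20.0
t 22.2 p [ 0.4475 -0.0158  0.0777] yaw 75.08 q6 -1.61 tilt 0.16 w 0.0529 F [-0.  -0.5 -0.6]
shift units [ 0.02  -0.001  0.703]
turn about tool z: units 0.001 or -2.999
```

```bash
python3 -m inch '[0,0,0.3,0,0,0,0,0,0.5,0,0,0,0,0,0.65,0,0,0,0,0,0.68,0,0,0,0,0,0.68,0,0,0,0,0,0.68,0,0,0,0,0,0.68,0,0,0]' |grep -E 'tcp|force'
python3 -m inch '[0,0,0,0,0,0,0,0,0,0,0,0,0,0,0,0,0,0,0,0,0,0,0,0,0,0,0,0,0,0,0,0,0,0,0,0]' 1
python3 -m inch '[0,0,-0.9,0,0,0,0,0,-0.9,0,0,0]' >/dev/null
python3 -m inch '[0,0,-0.9,0,0,0,0,0,-0.9,0,0,0]' >/dev/null
python3 -m inch '[0,0,-0.6,0,0,-0.2,0,0,-0.6,0,0,-0.2,0,0,-0.6,0,0,-0.2,0,0,-0.6,0,0,-0.2]' >/dev/null
python3 -c "
from h import *;goto((.409,-.264),.22,87)"
```

```text
tcp_pos: [0.4466, -0.0156, 0.0227]
ft_force: [-0.5, 0.4, -0.4]
grasp_force: 20.0
clock: 23.5
tcp_pos: [0.4459, -0.0154, 0.0219]
orientation: [-0.408, -3.115, -0.0]
ft_force: [0.4, -0.6, -1.0]
gripper_width: 0.0881
grasp_force: 0.0
t 24.3 p [ 0.4453 -0.0152  0.2131] yaw 86.96 q6 -1.82 tilt 0.08 w 0.0883 F [ 0.  -0.6 -0.1]
shift units [ 0.288 -3.129 -0.087]
turn about tool z: units -0.001 or 2.999
```

```bash
python3 -m inch '[0.072,-0.782,0,0,0,0,0.072,-0.782,0,0,0,0]' >/dev/null
python3 -m inch '[0.072,-0.782,0,0,0,0,0.072,-0.782,0,0,0,0]' >/dev/null
python3 -m inch '[0.072,-0.782,0,0,0,0,0.072,-0.782,0,0,0,0]' >/dev/null
python3 -m inch '[0.072,-0.782,0,0,0,0,0.072,-0.782,0,0,0,0,0.072,-0.782,0,0,0,0,0.072,-0.782,0,0,0,0,0.072,-0.782,0,0,0,0]' >/dev/null
python3 - <<'E'
from h import *;from plant import ctrl
c=ctrl.camera("wrist");np.savez("w8.npz",**c);cv2.imwrite("pics/w8.png",c["img"][:,:,::-1]);P=pts(c)
r=blob(c,(150,60,420,245),.05,.062,.058,P)
goto(np.array(r[0])/1000,.022,87)
E
```

```text
n 2714 px [276.1 187.5] mean [ 0.4061 -0.2667] zmed 0.0582 rect(mm) [ 406.3 -266.8] [59.  60.3] ang 87.12
t 25.45 p [ 0.4104 -0.2626  0.2137] yaw 87.15 q6 -2.33 tilt 0.05 w 0.0885 F [0.8 0.6 0.7]
shift units [ 0.048 -0.058  2.396]
turn about tool z: units 0.003 or -2.997
```

View pics/w8.png

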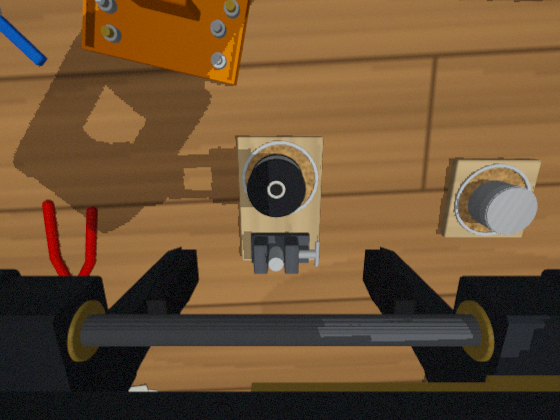

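The spool is at (276,187) with its rim at (281,180); the vice is behind it at (283,252). The tin stands on the spare stand at (502,208).

```bash
python3 -m inch '[0.048,-0.058,0.8,0,0,0,0.048,-0.058,0.8,0,0,0]' 1 30 >/dev/null
python3 -m inch '[0,0,0.8,0,0,0,0,0,0.8,0,0,0,0,0,0.8,0,0,0,0,0,0.8,0,0,0,0,0,0.8,0,0,0]' >/dev/null
python3 - <<'E'
from h import *;goto((.4063,-.2668),.022,87)
c=dict(np.load("w8.npz"));print("vice",rim(c,(281,180)))
E
```

```text
t 26.15 p [ 0.4072 -0.2692  0.0875] yaw 87.11 q6 -2.35 tilt 0.17 w 0.0883 F [ 0.2  0.6 -0. ]
shift units [0.014 0.031 0.819]
turn about tool z: units 0.002 or -2.998
vice (array([ 0.4074, -0.2632,  0.042 ]), 388)
```

```bash
python3 -m inch '[0,0.012,0.4,0,0,0,0,0.012,0.7,0,0,0,0,0.012,0.79,0,0,0,0,0.012,0.79,0,0,0,0,0.012,0.79,0,0,0,0,0.012,0.79,0,0,0,0,0.012,0.79,0,0,0]' |grep -E 'tcp|force'
python3 -m inch '[0,0,0,0,0,0,0,0,0,0,0,0,0,0,0,0,0,0,0,0,0,0,0,0,0,0,0,0,0,0,0,0,0,0,0,0]' -1 30
python3 -m inch '[0,0,-0.4,0,0,0,0,0,-0.8,0,0,0,0,0,-0.8,0,0,0]' >/dev/null
python3 -m inch '[0,0,-0.8,0,0,0,0,0,-0.8,0,0,0,0,0,-0.8,0,0,0]' >/dev/null
python3 -m inch '[0,0,0,0,0,0.1,0,0,0,0,0,0.2,0,0,0,0,0,0.2]' >/dev/null
python3 -c "
from h import *;goto((.687,-.0011),.0225,75)"
```

```text
tcp_pos: [0.4068, -0.2683, 0.0239]
ft_force: [0.2, -0.8, -0.1]
grasp_force: 0.0
clock: 27.45
tcp_pos: [0.406, -0.2675, 0.0227]
orientation: [-0.08, -3.14, -0.001]
ft_force: [-0.5, 1.8, 2.6]
gripper_width: 0.0576
grasp_force: 30.0
t 28.35 p [ 0.405  -0.2666  0.1482] yaw 75.01 q6 -2.14 tilt 0.22 w 0.0573 F [-0.3  0.7 -2.1]
shift units [-2.551  4.115  1.572]
turn about tool z: units 0.0 or -3.0
```

```bash
python3 -m inch '[-0.51,0.823,0,0,0,0,-0.51,0.823,0,0,0,0]' >/dev/null
python3 -m inch '[-0.51,0.823,0,0,0,0,-0.51,0.823,0,0,0,0]' >/dev/null
python3 -m inch '[-0.51,0.823,0,0,0,0,-0.51,0.823,0,0,0,0]' >/dev/null
python3 -m inch '[-0.51,0.823,0,0,0,0,-0.51,0.823,0,0,0,0]' >/dev/null
python3 -m inch '[-0.51,0.823,0,0,0,0,-0.51,0.823,0,0,0,0,-0.51,0.823,0,0,0,0]' >/dev/null
python3 -m inch '[0,0,0.75,0,0,0,0,0,0.75,0,0,0,0,0,0.75,0,0,0,0,0,0.75,0,0,0,0,0,0.75,0,0,0]' | grep grasp
python3 -c "
from h import *;goto((.687,-.0011),.0235,75)"
```

```text
grasp_force: 29.9
t 29.95 p [ 0.6892 -0.0029  0.0929] yaw 75.05 q6 -1.49 tilt 0.18 w 0.0573 F [ 0.5 -1.  -1.7]
shift units [0.035 0.014 0.868]
turn about tool z: units 0.001 or -2.999
```

```bash
python3 -m inch '[0.015,0.01,0.3,0,0,0,0.015,0.01,0.6,0,0,0,0.015,0.01,0.8,0,0,0,0.015,0.01,0.84,0,0,0,0.015,0.01,0.84,0,0,0,0.015,0.01,0.84,0,0,0,0.015,0.01,0.84,0,0,0,0.015,0.01,0.84,0,0,0]' |grep -E 'tcp|force'
python3 -m inch '[0,0,0,0,0,0,0,0,0,0,0,0,0,0,0,0,0,0,0,0,0,0,0,0,0,0,0,0,0,0,0,0,0,0,0,0]' 1
python3 -m inch '[0,0,-0.9,0,0,0,0,0,-0.9,0,0,0]' >/dev/null
python3 -m inch '[0,0,-0.9,0,0,0,0,0,-0.9,0,0,0]' >/dev/null
python3 -m inch '[0,0,-0.7,0,0,0,0,0,-0.7,0,0,0,0,0,-0.7,0,0,0,0,0,-0.7,0,0,0]' >/dev/null
python3 - <<'E'
from h import *;from plant import ctrl
c=ctrl.camera("wrist");P=pts(c);np.savez("w9.npz",**c)
blob(c,(150,60,420,245),.05,.062,.058,P)
goto((.3935,.301),.22,100)
E
```

```text
tcp_pos: [0.6877, -0.0011, 0.0245]
ft_force: [1.2, -0.1, -2.9]
grasp_force: 29.9
clock: 31.35
tcp_pos: [0.6871, -0.0011, 0.0235]
orientation: [0.408, 3.115, -0.0]
ft_force: [0.6, -0.6, 0.1]
gripper_width: 0.0882
grasp_force: 0.0
n 2538 px [280.7 190.5] mean [ 0.6876 -0.0015] zmed 0.0582 rect(mm) [688.1  -1.8] [59.6 59.2] ang 75.09
t 32.2 p [ 0.686  -0.0009  0.2212] yaw 75.07 q6 -1.48 tilt 0.2 w 0.088 F [-0.7  0.6  0.3]
shift units [4.505 2.704 0.03 ]
turn about tool z: units -0.416 or 2.584
```

The spool is placed: centred about 1 mm off, top at z 0.058. Next the jar.

```bash
python3 -m inch '[0.901,0.541,0,0,0,0,0.901,0.541,0,0,0,0]' >/dev/null
python3 -m inch '[0.901,0.541,0,0,0,0,0.901,0.541,0,0,0,0]' >/dev/null
python3 -m inch '[0.901,0.541,0,0,0,0,0.901,0.541,0,0,0,0]' >/dev/null
python3 -m inch '[0.901,0.541,0,0,0,0,0.901,0.541,0,0,0,0]' >/dev/null
python3 -m inch '[0.901,0.541,0,0,0,-0.1,0.901,0.541,0,0,0,-0.25,0.901,0.541,0,0,0,-0.42,0.901,0.541,0,0,0,-0.42,0.901,0.541,0,0,0,-0.42]' >/dev/null
python3 - <<'E'
from h import *;from plant import ctrl
c=ctrl.camera("wrist");np.savez("w10.npz",**c);cv2.imwrite("pics/w10.png",c["img"][:,:,::-1]);P=pts(c)
r=blob(c,(150,40,420,245),.068,.08,.074,P)
goto(np.array(r[0])/1000,.022,100)
E
```

```text
n 1233 px [281.  190.4] mean [0.3898 0.3006] zmed 0.0742 rect(mm) [390.2 300.6] [39.8 37.8] ang 10.35
t 33.55 p [0.3937 0.3006 0.2219] yaw 100.22 q6 -1.34 tilt 0.17 w 0.0884 F [0.1 0.6 0.3]
shift units [0.036 0.009 2.499]
turn about tool z: units 0.004 or -2.996
```

View pics/w10.png

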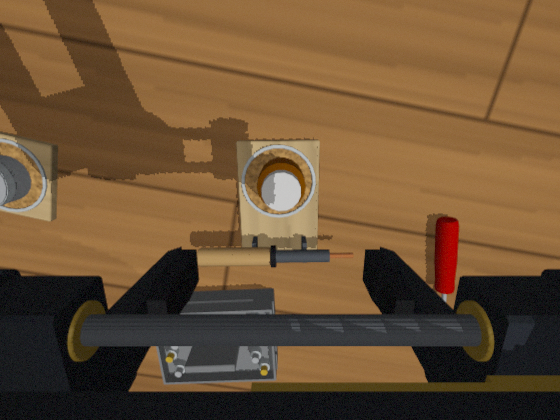

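The jar cap is at (281,190), with its rim near (279,181) and the iron behind it at (270,257). The gripper is square to the stand.

```bash
python3 -m inch '[0.028,0.006,0.8,0,0,0,0.028,0.006,0.8,0,0,0]' 1 20 >/dev/null
python3 -m inch '[0,0,0.8,0,0,0,0,0,0.8,0,0,0,0,0,0.8,0,0,0,0,0,0.8,0,0,0,0,0,0.8,0,0,0]' >/dev/null
python3 - <<'E'
from h import *;goto((.391,.3006),.022,100)
E
```

```text
t 34.25 p [0.3934 0.3013 0.0968] yaw 100.23 q6 -1.34 tilt 0.13 w 0.088 F [1.3 0.3 0.8]
shift units [ 0.033 -0.003  0.934]
turn about tool z: units 0.004 or -2.996
```

```bash
python3 -m inch '[0.01,0,0.4,0,0,0,0.01,0,0.7,0,0,0,0.01,0,0.9,0,0,0,0.01,0,0.9,0,0,0,0.01,0,0.9,0,0,0,0.01,0,0.9,0,0,0,0.01,0,0.9,0,0,0]' |grep -E 'tcp|force'
python3 -m inch '[0,0,0,0,0,0,0,0,0,0,0,0,0,0,0,0,0,0,0,0,0,0,0,0,0,0,0,0,0,0,0,0,0,0,0,0]' -1 20
python3 -m inch '[0,0,-0.2,0,0,0,0,0,-0.5,0,0,0,0,0,-0.8,0,0,0]' >/dev/null
python3 -m inch '[0,0,-0.9,0,0,0,0,0,-0.9,0,0,0,0,0,-0.9,0,0,0]' |grep -E "width|grasp"
python3 -m inch '[0,0,0,0,0,0.1,0,0,0,0,0,0.218,0,0,0,0,0,0.218,0,0,0,0,0,0.218]' >/dev/null
python3 - <<'E'
from h import *;goto((.4074,-.2632),.024,87)
E
```

```text
tcp_pos: [0.3926, 0.3013, 0.0249]
ft_force: [0.4, 0.2, -0.5]
grasp_force: 0.0
clock: 35.55
tcp_pos: [0.3915, 0.3008, 0.0235]
orientation: [0.281, -3.129, 0.0]
ft_force: [-0.1, 0.4, 0.8]
gripper_width: 0.0509
grasp_force: 20.0
gripper_width: 0.0511
grasp_force: 20.0
t 36.55 p [0.3907 0.3004 0.158 ] yaw 87.37 q6 -1.11 tilt 0.14 w 0.0513 F [-0.3  0.1 -1.3]
shift units [-0.535 -7.027  1.682]
turn about tool z: units 0.006 or -2.994
```

```bash
python3 -m inch '[-0.067,-0.5,0,0,0,0,-0.067,-0.878,0,0,0,0]' >/dev/null
python3 -m inch '[-0.067,-0.878,0,0,0,0,-0.067,-0.878,0,0,0,0]' >/dev/null
python3 -m inch '[-0.067,-0.878,0,0,0,0,-0.067,-0.878,0,0,0,0]' >/dev/null
python3 -m inch '[-0.067,-0.878,0,0,0,0,-0.067,-0.878,0,0,0,0]' >/dev/null
python3 -m inch '[-0.067,-0.878,0,0,0,0,-0.067,-0.878,0,0,0,0]' >/dev/null
python3 -m inch '[-0.067,-0.878,0,0,0,0,-0.067,-0.878,0,0,0,0]' >/dev/null
python3 -m inch '[-0.067,-0.878,0,0,0,0,-0.067,-0.878,0,0,0,0]' >/dev/null
python3 -m inch '[-0.067,-0.5,0,0,0,0,-0.067,-0.878,0,0,0,0,-0.067,-0.878,0,0,0,0]' >/dev/null
python3 -m inch '[0,0,0.4,0,0,0,0,0,0.8,0,0,0,0,0,0.8,0,0,0,0,0,0.8,0,0,0,0,0,0.8,0,0,0]' |grep -E "width|grasp"
python3 - <<'E'
from h import *;goto((.4074,-.2632),.024,87)
E
```

```text
gripper_width: 0.051
grasp_force: 20.0
t 38.75 p [ 0.4076 -0.2629  0.097 ] yaw 87.25 q6 -2.34 tilt 0.12 w 0.051 F [ 0.1 -0.2 -1. ]
shift units [ 0.004 -0.003  0.912]
turn about tool z: units 0.004 or -2.996
```

```bash
python3 -m inch '[0,0,0.3,0,0,0,0,0,0.6,0,0,0,0,0,0.8,0,0,0,0,0,0.88,0,0,0,0,0,0.88,0,0,0,0,0,0.88,0,0,0,0,0,0.88,0,0,0,0,0,0.88,0,0,0]' |grep -E 'tcp|force'
python3 -m inch '[0,0,0,0,0,0,0,0,0,0,0,0,0,0,0,0,0,0,0,0,0,0,0,0,0,0,0,0,0,0,0,0,0,0,0,0]' 1
python3 -m inch '[0,0,-0.4,0,0,0,0,0,-0.9,0,0,0,0,0,-0.9,0,0,0]' >/dev/null
python3 -m inch '[0,0,-0.9,0,0,0,0,0,-0.9,0,0,0]' >/dev/null
python3 -m inch '[0,0,-0.7,0,0,0,0,0,-0.7,0,0,0,0,0,-0.7,0,0,0,0,0,-0.7,0,0,0]' >/dev/null
python3 - <<'E'
from h import *;from plant import ctrl
c=ctrl.camera("wrist");P=pts(c);np.savez("w11.npz",**c);cv2.imwrite("pics/w11.png",c["img"][:,:,::-1])
blob(c,(150,60,420,245),.068,.08,.074,P)
blob(c,(420,100,560,250),.038,.056,.048,P)
goto((.446,-.0155),.22,87)
E
```

```text
tcp_pos: [0.4073, -0.2631, 0.0261]
ft_force: [-0.7, 0.3, -0.9]
grasp_force: 20.0
clock: 40.15
tcp_pos: [0.4068, -0.2625, 0.0251]
orientation: [-0.077, -3.141, -0.0]
ft_force: [0.2, -0.3, -0.8]
gripper_width: 0.0883
grasp_force: 0.0
n 1214 px [279.2 192.6] mean [ 0.4056 -0.2632] zmed 0.0742 rect(mm) [ 405.8 -263.5] [38.1 40.1] ang 88.21
n 2059 px [500.7 210.1] mean [ 0.4446 -0.0199] zmed 0.0482 rect(mm) [444.7 -20.1] [60.8 54.1] ang 55.94
t 41.1 p [ 0.406  -0.2617  0.223 ] yaw 87.18 q6 -2.34 tilt 0.2 w 0.0882 F [ 0.6  0.4 -0.4]
shift units [-0.349  3.098  0.045]
turn about tool z: units 0.003 or -2.997
```

View pics/w11.png

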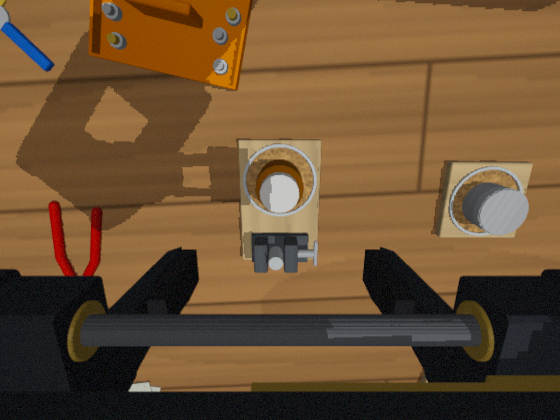

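The jar stands upright in the vice stand's rim (279,192), and the tin is on the spare stand (495,208). I'll fetch the tin.

```bash
python3 -m inch '[-0.087,0.775,0,0,0,0,-0.087,0.775,0,0,0,0]' >/dev/null
python3 -m inch '[-0.087,0.775,0,0,0,0,-0.087,0.775,0,0,0,0]' >/dev/null
python3 -m inch '[-0.087,0.775,0,0,0,0,-0.087,0.775,0,0,0,0]' >/dev/null
python3 -m inch '[-0.087,0.775,0,0,0,0,-0.087,0.775,0,0,0,0,-0.087,0.775,0,0,0,0,-0.087,0.775,0,0,0,0,-0.087,0.775,0,0,0,0]' >/dev/null
python3 - <<'E'
from h import *;from plant import ctrl
c=ctrl.camera("wrist")
r=blob(c,(150,60,420,245),.038,.056,.048)
goto(np.array(r[0])/1000,.022,87)
E
```

```text
n 1981 px [282.  185.4] mean [ 0.4457 -0.0162] zmed 0.0481 rect(mm) [446.2 -16.4] [54.9 54. ] ang 24.44
t 42.25 p [ 0.4467 -0.0176  0.2249] yaw 87.09 q6 -1.83 tilt 0.03 w 0.0878 F [-0.5 -0.  -0.6]
shift units [0.006 0.016 2.537]
turn about tool z: units 0.001 or -2.999
```

```bash
python3 -m inch '[0,0.016,0.85,0,0,0,0,0.016,0.85,0,0,0]' 1 20 >/dev/null
python3 -m inch '[0,0,0.85,0,0,0,0,0,0.85,0,0,0]' >/dev/null
python3 -m inch '[0,0,0.4,0,0,0,0,0,0.7,0,0,0,0,0,0.84,0,0,0,0,0,0.84,0,0,0,0,0,0.84,0,0,0,0,0,0.84,0,0,0,0,0,0.84,0,0,0]' |grep -E 'tcp|force'
python3 -m inch '[0,0,0,0,0,0,0,0,0,0,0,0,0,0,0,0,0,0,0,0,0,0,0,0,0,0,0,0,0,0,0,0,0,0,0,0]' -1 20
python3 -m inch '[0,0,-0.3,0,0,0,0,0,-0.8,0,0,0,0,0,-0.8,0,0,0]' >/dev/null
python3 -m inch '[0,0,-0.8,0,0,0,0,0,-0.8,0,0,0]' |grep -E "width|grasp"
python3 -m inch '[0,0,0,0,0,-0.1,0,0,0,0,0,-0.22,0,0,0,0,0,-0.22,0,0,0,0,0,-0.22]' >/dev/null
python3 - <<'E'
from h import *;goto((.3955,.2982),.0225,100)
E
```

```text
tcp_pos: [0.4478, -0.0153, 0.0231]
ft_force: [-0.3, 0.2, 0.3]
grasp_force: 0.0
clock: 43.95
tcp_pos: [0.4468, -0.0149, 0.0219]
orientation: [-0.077, -3.141, -0.0]
ft_force: [-0.2, -1.1, 1.1]
gripper_width: 0.0535
grasp_force: 20.0
gripper_width: 0.0532
grasp_force: 20.0
t 44.85 p [ 0.4464 -0.0148  0.1492] yaw 100.2 q6 -2.05 tilt 0.06 w 0.0531 F [-0.1 -0.2 -1.5]
shift units [-0.068  3.962  1.586]
turn about tool z: units 0.003 or -2.997
```

```bash
python3 -m inch '[-0.014,0.792,0,0,0,0,-0.014,0.792,0,0,0,0]' >/dev/null
python3 -m inch '[-0.014,0.792,0,0,0,0,-0.014,0.792,0,0,0,0]' >/dev/null
python3 -m inch '[-0.014,0.792,0,0,0,0,-0.014,0.792,0,0,0,0]' >/dev/null
python3 -m inch '[-0.014,0.792,0,0,0,0,-0.014,0.792,0,0,0,0]' >/dev/null
python3 -m inch '[-0.014,0.792,0,0,0,0,-0.014,0.792,0,0,0,0,-0.014,0.792,0,0,0,0]' >/dev/null
python3 -m inch '[0,0,0.4,0,0,0,0,0,0.75,0,0,0,0,0,0.75,0,0,0,0,0,0.75,0,0,0,0,0,0.75,0,0,0]' |grep -E "width|grasp"
python3 - <<'E'
from h import *;goto((.3955,.2982),.0225,100)
E
```

```text
gripper_width: 0.0532
grasp_force: 20.0
t 46.45 p [0.3965 0.2975 0.0914] yaw 100.33 q6 -1.35 tilt 0.12 w 0.0532 F [ 0.5  0.3 -0.5]
shift units [0.013 0.011 0.861]
turn about tool z: units 0.005 or -2.995
```

```bash
python3 -m inch '[0,0.005,0.3,0,0,0,0,0.005,0.6,0,0,0,0,0.005,0.8,0,0,0,0,0.005,0.84,0,0,0,0,0.005,0.84,0,0,0,0,0.005,0.84,0,0,0,0,0.005,0.84,0,0,0,0,0.005,0.84,0,0,0]' |grep -E 'tcp|force'
python3 -m inch '[0,0,0,0,0,0,0,0,0,0,0,0,0,0,0,0,0,0,0,0,0,0,0,0,0,0,0,0,0,0,0,0,0,0,0,0]' 1
python3 -m inch '[0,0,-0.5,0,0,0,0,0,-0.9,0,0,0,0,0,-0.9,0,0,0]' >/dev/null
python3 -m inch '[0,0,-0.9,0,0,0,0,0,-0.9,0,0,0]' >/dev/null
python3 -m inch '[0,0,-0.7,0,0,0,0,0,-0.7,0,0,0,0,0,-0.7,0,0,0,0,0,-0.7,0,0,0,0,0,-0.7,0,0,0,0,0,-0.7,0,0,0]' >/dev/null
python3 - <<'E'
from h import *;from plant import ctrl
c=ctrl.camera("wrist");P=pts(c)
blob(c,(150,60,420,245),.038,.056,.048,P);print("rim",rim(c,(279,181),P))
c=ctrl.camera("scene");cv2.imwrite("pics/s2.png",c["img"][:,:,::-1])
print(ctrl.get_obs()["tcp_pos"])
E
```

```text
tcp_pos: [0.3958, 0.2984, 0.0237]
ft_force: [0.6, -0.7, -0.6]
grasp_force: 20.0
clock: 47.85
tcp_pos: [0.3951, 0.2981, 0.0227]
orientation: [0.284, -3.129, 0.0]
ft_force: [-0.1, -1.0, -0.6]
gripper_width: 0.0883
grasp_force: 0.0
n 2016 px [281.  188.1] mean [0.3947 0.2982] zmed 0.0481 rect(mm) [395.1 298.3] [55.1 53.8] ang 10.41
rim (array([0.3953, 0.2982, 0.0418]), 546)
[0.39466358 0.29787053 0.22158258]
```

View pics/s2.png

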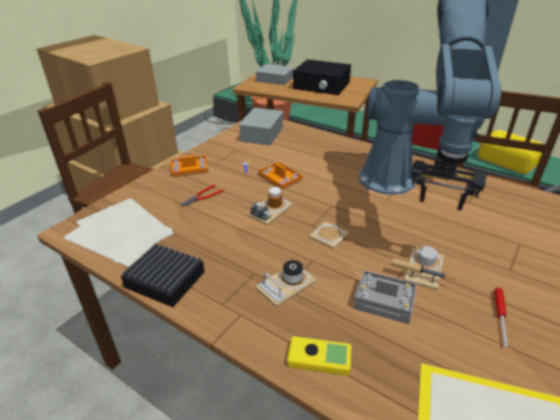

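In the scene view the jar is on the vice stand (273,198), the spool on the arch stand (292,272), the tin on the iron stand (428,258) and the tray stacked (385,295). The gripper is clear of everything.

```bash
python3 -c "
from plant import ctrl;print(ctrl.sign_off())"
```

```text
the job is handed in; nothing more can be done
None
```

The job is handed in at about 48 s on the robot clock: the tin, spool and jar each measured within about 2 mm of their rim centres, the tray is seated on the lower tray within about 1 mm, and everything is released; the sign-off returned no verdict.

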